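Hang the lift-off guard gate on its two pins and swing it shut

ROBOT

A 6-joint arm with a two-finger parallel gripper is mounted at the origin on a cart in front of the work surface, level with it; the furniture and walls round the work are solid. World frame = base frame: x ahead of the robot, y to its left, z up, the work surface at z = 0. Lengths are in m, angles in rad, forces in N, time in s.
With the tool pointing down it reaches from about 0.375 to 0.9 m from the base axis. Payload 3.1 kg.
Tool frame: the origin (TCP) lies at the very end of the fingers, on their centre line; the grasp point (between the pads) lies 19 mm behind it; z points along the fingers, y is the line along which they close (so a half turn about z gives the same grasp; the last joint's range is limited). The gripper opens to 87 mm and grips with 3 to 60 N. Pads are 19 mm wide; open, the fingers measure 117 mm over their backs; the gripper's body (75 mm by 190 mm) begins 51 mm behind the grasp point.
Start: joints at [-1.401, 0.527, 1.433, -0, 1.181, -0.178], TCP at [0.214, -0.587, 0.223] pointing down, gripper open.
Joint ranges: [-3.08, 3.08], [-0.75, 2.2], [0.22, 2.44], [-1.43, 4.57], [0, 2.65], [-2.85, 2.85]. Speed limits (rad/s): [2.79, 2.79, 3.14, 3.14, 3.14, 3.14].

INTERFACE

Orientations are given as a 3x3 rotation matrix whose columns are the frame's x, y, z axes.
In Python, from station import sense, vision, close_job gives the robot as it stands.
- The arm moves only by the tool step_arm, never from a script. Its argument "moves" is one flat list of numbers, 7 for each row, row after row: the turn, a rotation vector about the tool's x, y, z in degrees, then the shift along the tool's x, y, z in cm, then the finger opening in cm, from 0 to 8.7. In form: [wx, wy, wz, tx, ty, tz, hand, wx, wy, wz, tx, ty, tz, hand, ...]. A call has 1 to 20 rows; each row shifts and turns the commanded pose from where the row before left it, along the tool's axes as they then stand; what a row does not reach is not made up. A row lasts 1/12 s, in which the tool goes at most 41.7 mm and 7.16 degrees, less where a joint would pass 70% of its speed; a pose out of reach is approached as far as the arm can. A call is refused whole if a number of a shift passes 4.17 or a number of a turn 7.16, either way. A call with a gripper value outside its range is refused whole. The fingers move at their own pace and stop on an object; "force" is the grip in N (left out, the last holds). Time passes only in rows, so rows that do not move let the fingers close. It gives the time, the measured TCP pose, the force, the opening and the grip force at its end, in the units of the state.
- sense(): the state, without advancing time (a new reading comes with each control period).
- vision.capture(name): name is "scene" or "side" or "wrist"; returns the picture (384x512x3 uint8, blue, green, red); there is no depth.
- vision.camera_info(name): a dict with "intrinsics" (3x3 intrinsics, pixels), "xyz" and "orientation" of the camera in the world. Camera axes: x right, y up, looking along -z (the intrinsics and any distortion apply to the point x, -y, -z); pixel columns grow to the right and rows downward; lengths in m; the calibration is good to about 2 mm. A picture is of the moment at which its call begins: read the wrist's pose just before it. camera_info takes no time and is no camera call; for the wrist camera it gives the pose at the moment of the call.
- close_job(): hands the job in; it is judged then, once.
The state is a dict: "time": time; "joint_positions": joint angles; "joint_velocities": joint speeds; "tau": joint torques, N m; "eef_pos": TCP position; "eef_rot": TCP orientation; "wrist_force": force on the tool from outside, world axes, zero at the start; "ft_torque": the same for the moment, N m; "opening": opening from 0.0 (shut) to 1.0 (fully open); "grip_force": force on a finger pad.
Only numpy, scipy, OpenCV 4.12 (cv2) and the standard library are available. Lean on these libraries where they do the work, as an engineer would, in place of code of your own. Each camera call takes 0.05 s, during which the arm holds its last target. There are 200 camera calls.

TASK

Lift the small plywood guard gate out of its wooden rack and hang it on the hinge post of the grey stand: with the gate standing well open, lower it gently so that both knuckles drop over the two upright pins together and sit fully down. Let go, then swing the gate shut until its tongue rests against the keeper's stop, under the lip. The post is bolted in a slot and may stand up to 12 mm off centre, so feel for the pins; never press or drop the gate hard on the stand (a push of 10 N is plenty), and leave everything else where it lies.

Things in the scene. Friction and masses are not known exactly. Their poses are not given: they have to be found in the camera images.
- gate: Loose gate: plywood panel 140 (x) x 12 (y) x 130 mm (z), 0.32 kg +-20 %. Origin: middle of its underside; x runs from hinge end to free end, z up. Centre of mass within 5 mm of the origin in x. Starts upright in the rack's slot, underside 12 mm above the table; the top edge is free to grip from above from x=-50 to +60 mm..
- gate_axis (a point): On the gate, at gate (-86, 0, 14) mm: the point on the knuckles' axis at the lower knuckle's underside. The hinge end has two dark steel knuckles, vertical tubes on this one axis: outside 22 mm, bore 12.4 mm, 18 mm high, spanning gate z=14..32 and 104..122 mm.
- gate_tongue (a point): On the gate, at gate (90, 0, 61) mm: middle of the flat steel tongue at the free end, 8 mm thick (y), 12 mm high, reaching out to gate x=108 mm. The hung gate turns with light friction on greased pins; let go at the stop it springs back up to 2 degrees, then stays.
- rack: Fixed wooden rack, base 120x70x12 mm, two rails 100 mm long, 12 mm thick, tops 42 mm above the table, with a 15 mm slot between them along its x. Origin: centre of the underside, on the table. Raise the gate 30 mm to take it out of the slot.
- stand: Fixed stand: grey base plate 76 (x) x 300 (y) x 12 mm; origin on the table, in the plane of the shut gate, z up. Hinge post at its +y end, keeper at its -y end. Shut: gate x points along stand -y, gate in the plane x=0. It opens towards stand -x (90 degrees open: gate x along stand -x). Hung fully down, the gate's underside is at z=30 mm, up to 3 degrees out of plumb from play in the pins.
- slot_mid (a point): On the stand, at stand (0, 85, 44) mm: where the lower pin's foot would be with the post at mid slot. Post, arms and pins are bolted together anywhere from 12 mm less to 12 mm more along stand y (x exact); this offset is not measured, feel for it. The dark post, 22x20 mm, 140 mm high, does not give; its near face is 24 mm from the pins' axis, on the +y side.
- slot_mid_top (a point): As slot_mid, for the upper pin: stand (0, 85, 134) mm. Two arms, 8 mm thick, 20 mm wide, reach from the post to -y; each carries an upright steel pin, 10 mm diameter, 16 mm long, the last 1.5 mm bevelled to 8.2 mm. Both pins share one vertical axis; their tips are at z=60 and 150 mm. The knuckles come to rest on the arm tops at z=44 and 134 mm.
- keeper (a point): On the stand, at stand (4, -94, 91) mm: on the stop face, which looks to stand -x, of the dark keeper upright (14 mm wide); the shut gate's tongue rests against it. The keeper's lip (x=-18..18 mm, underside z=107, top z=115 mm) covers the tongue's place, so the gate cannot be lowered in when shut.
- screw_tin: Bystander, to be left alone: closed round grey sheet-metal tin, 68 mm across, 39 mm high. Origin at the centre of its underside.
- offcut_block: Bystander, to be left alone: dark wood offcut, 45x95x22 mm. Origin at the centre of its underside.
- wedge: Bystander, to be left alone: wooden wedge, 40x120x28 mm. Origin at the centre of its underside.
- flange_ring: Bystander, to be left alone: grey metal flanged ring, 62 mm across, 12 mm high. Origin at the centre of its underside.
- marker: Bystander, to be left alone: black marker pen with a red cap, 133 mm long. Origin at the centre of its underside.
- bolt_b: Bystander, to be left alone: short hexagon bolt standing on its head, 38 mm high. Origin at the centre of its underside.

How it is judged:
On the way:
1. the gate sits fully down on both pins while at least 20 degrees open (z of gate_axis in the frame of stand between 0.038 and 0.049 m and y of gate_axis in the frame of stand between 0.067 and 0.103 m and x of gate_axis in the frame of stand between -0.007 and 0.007 m and angle between gate's own z axis and vertical below 0.07 rad and angle between the x axis of gate and the y axis of stand, either way round above 0.35 rad), for 0.2 s.
At the end, for the whole second after the job is handed in: The gate hangs fully down on both pins (knuckle underside within 6 mm of the arm top, less than 4 degrees out of plumb) and is shut: within 4.5 degrees of the stand's line, tongue within 12 mm of the stand's middle plane below the keeper's lip; released and at rest (z of gate_axis in the frame of stand between 0.038 and 0.049 m and y of gate_axis in the frame of stand between 0.067 and 0.103 m and x of gate_axis in the frame of stand between -0.007 and 0.007 m and angle between gate's own z axis and vertical below 0.07 rad and angle between the x axis of gate and the y axis of stand, either way round below 0.08 rad and x of gate_tongue in the frame of stand between -0.012 and 0.012 m and z of gate_tongue in the frame of stand between 0.078 and 0.103 m and y of gate_tongue in the frame of stand below -0.06 m and linear speed of gate below 0.02 m/s and contact force between gate and the arm below 0.1 N and contact force between gate and the fingers below 0.1 N); the robot touches nothing.
It fails at once if the gate is pressed, driven or dropped on the stand with more than 60 N (sum of the contact forces) (contact force between gate and stand above 60 N).
It fails at once if a bystander is moved more than 30 mm (distance of any of screw_tin, offcut_block, wedge, flange_ring, marker, bolt_b from where it was at the start of the episode above 0.03 m).
It also fails if it takes over 72 s, if anything falls off the work surface, if the arm or the gripper's body presses on something with over 40 N, if the wrist force passes 120 N, or if a joint passes its speed limit or range.

## Working session

There is one attempt and no reset: what is moved stays moved. The work goes in short steps, Python scripts to look and compute and a tool call to move; the robot and the scene stay as the last step left them, time stands still between calls to the robot, and variables do not carry over. Pictures are saved under pics/ and viewed, at most 10 in all, crops included, and the job is handed in when it is done.

Besides the shell and the picture viewer there is one more tool, called as a command line: name --argument value ..., lists and objects as JSON in quotes. step_arm: Moves the arm, as the interface text tells. Its arguments: {"type":"object","properties":{"moves":{"type":"array","items":{"type":"number"}},"force":{"type":"number"}},"required":["moves"]}

```bash
mkdir -p pics
python3 - <<'E'
from station import sense,vision
import cv2,numpy as np
s=sense();print(s)
for n in("scene","side","wrist"):
    i=vision.camera_info(n);print(n,i)
    cv2.imwrite(f"pics/{n}0.png",vision.capture(n))
a=cv2.imread("pics/scene0.png");b=cv2.imread("pics/side0.png")
E
```

```text
{'time': 0.0, 'joint_positions': array([-1.40047248e+00,  5.28468322e-01,  1.43392931e+00,  1.48158857e-05,
        1.18143933e+00, -1.78495784e-01]), 'joint_velocities': array([ 2.73709849e-04,  8.50603610e-04,  9.30106435e-05,  1.08178840e-03,
       -8.25778249e-04,  7.04121132e-04]), 'tau': array([ 3.40261013e-04, -4.40043926e+01, -1.76590633e+01,  6.32942165e-02,
        5.82384481e-02, -1.87111405e-04]), 'eef_pos': array([ 0.21352107, -0.58658595,  0.22156176]), 'eef_rot': array([[ 9.39778806e-01,  3.41783062e-01, -3.66904262e-04],
       [ 3.41783011e-01, -9.39776288e-01,  2.21415176e-03],
       [ 4.11951643e-04, -2.20621454e-03, -9.99997481e-01]]), 'wrist_force': array([-0.3544823 ,  0.85705702, -0.96267431]), 'ft_torque': array([-0.03141763, -0.04133982,  0.0012625 ]), 'grip_force': 0.0, 'opening': 0.9997213142089159}
scene {'intrinsics': array([[402.48153868,   0.        , 259.09913866],
       [  0.        , 402.48153868, 190.22435093],
       [  0.        ,   0.        ,   1.        ]]), 'xyz': array([-0.32780002,  0.59056069,  0.69020582]), 'orientation': array([[-0.479
[... 211 characters left out ...]
  0.        , 491.65531133, 195.06872208],
       [  0.        ,   0.        ,   1.        ]]), 'xyz': array([0.10054892, 0.87547911, 0.90705804]), 'orientation': array([[-0.86555512,  0.33219892, -0.37477756],
       [-0.50070865, -0.5893429 ,  0.63400772],
       [-0.01025582,  0.73642299,  0.67644364]])}
wrist {'intrinsics': array([[292.13460673,   0.        , 253.10115592],
       [  0.        , 292.13460673, 191.40926801],
       [  0.        ,   0.        ,   1.        ]]), 'xyz': array([ 0.28699647, -0.56042934,  0.38494428]), 'orientation': array([[ 0.34181098,  0.90055847,  0.26862558],
       [-0.93976565,  0.32827984,  0.09525167],
       [-0.00240466, -0.28500316,  0.95852356]])}
```

View pics/scene0.png

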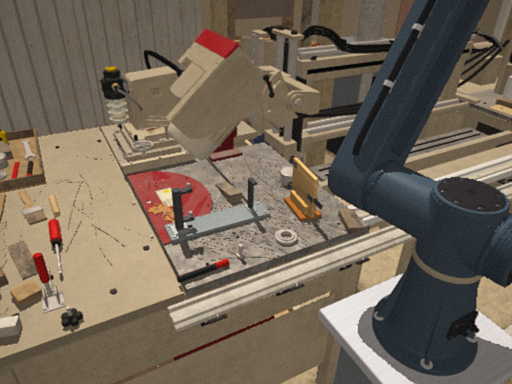

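View pics/side0.png

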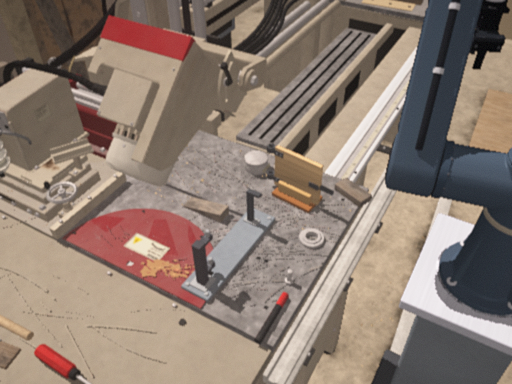

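The scene view shows the stand at about (175–270, 180–240) and the gate in its rack at about (305, 190). In the side view the stand runs from (200, 285) to (265, 215) and the gate is at (298, 178). I'll zoom in on both.

Run:
```python
import cv2
a=cv2.imread("pics/side0.png")[140:305,170:385];cv2.imwrite("pics/c1.png",cv2.resize(a,None,fx=3.6,fy=3.6,interpolation=cv2.INTER_CUBIC))
a=cv2.imread("pics/scene0.png")[145:265,155:355];cv2.imwrite("pics/c2.png",cv2.resize(a,None,fx=4,fy=4,interpolation=cv2.INTER_CUBIC))
```

```text
(no output)
```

View pics/c1.png

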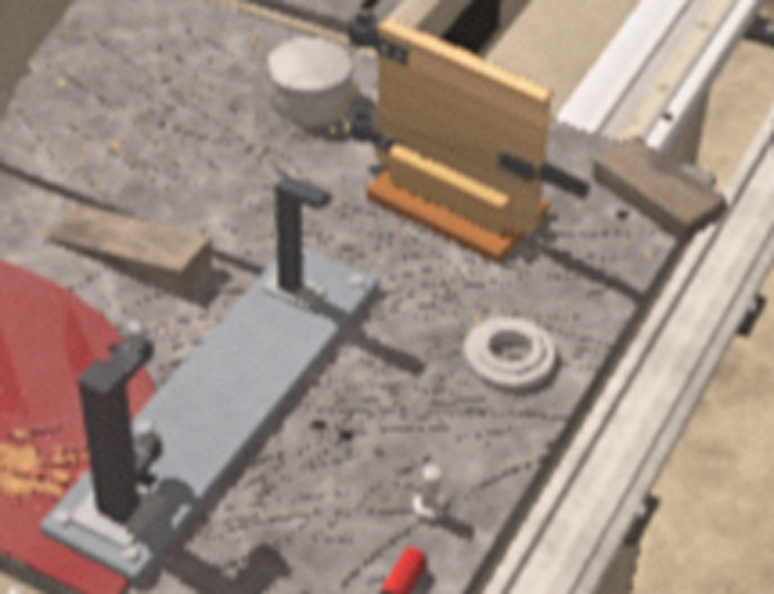

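View pics/c2.png

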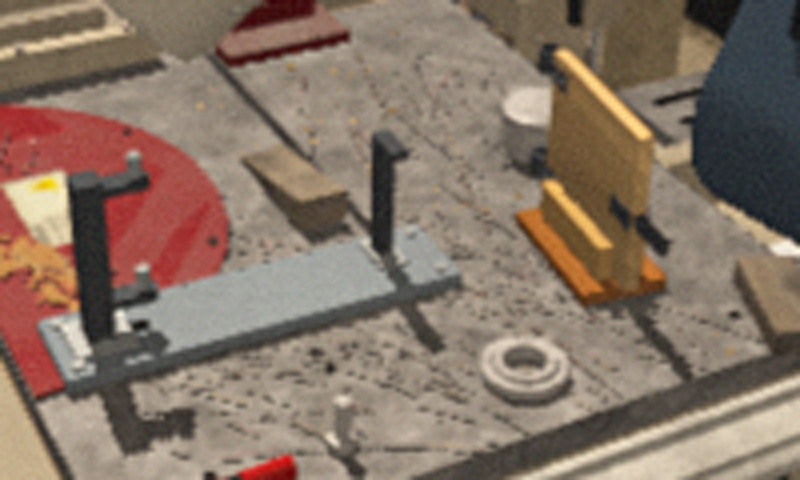

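The zooms show the base plate corners, both pin tips, the gate's top edge, knuckles and tongue, and the rack. Next I'll fit the poses.

```bash
cat > h.py <<'E'
import numpy as np
from station import sense,vision
def proj(i,P):
    P=np.atleast_2d(P);c=(P-i["xyz"])@i["orientation"]
    k=i["intrinsics"];z=-c[:,2]
    return np.c_[k[0,0]*c[:,0]/z+k[0,2],-k[1,1]*c[:,1]/z+k[1,2]]
def tf(x,y,a,P):
    P=np.atleast_2d(P)/1000.;c,s=np.cos(a),np.sin(a)
    return np.c_[x+c*P[:,0]-s*P[:,1],y+s*P[:,0]+c*P[:,1],P[:,2]]
E
python3 - <<'E'
from h import *
from scipy.optimize import least_squares
I={n:vision.camera_info(n) for n in("scene","side")}
S=lambda u,v:np.array([u/3.6+170,v/3.6+140]);C=lambda u,v:np.array([u/4+155,v/4+145])
def ray(n,p,z):
    i=I[n];k=i["intrinsics"];d=i["orientation"]@np.array([(p[0]-k[0,2])/k[0,0],-(p[1]-k[1,2])/k[1,1],-1]);return i["xyz"]+d*(z-i["xyz"][2])/d[2]
for nm,n,p,z in [("baseR","side",S(378,283),.012),("baseL","side",S(45,525),.012),("baseB","side",S(135,566),.012),("baseR","scene",C(461,272),.012),("baseT","scene",C(408,228),.012),("baseL","scene",C(42,325),.012),("baseB","scene",C(70,380),.012),
 ("pinU","side",S(140,335),.15),("pinU","scene",C(134,153),.15),("pinL","side",S(152,434),.06),("pinL","scene",C(143,266),.06),
 ("gH","side",S(383,24),.142),("gF","side",S(549,93),.142),("gH","scene",C(557,50),.142),("gF","scene",C(648,134),.142),("gTongue","side",S(587,187),.073),("gTongue","scene",C(668,246),.073),
 ("rackF","side",S(503,256),.012),("rackF","scene",C(585,300),.012),("rackL","side",S(370,190),.012),("rackL","scene",C(518,215),.012)]:
    print(nm,n,p.round(1),ray(n,p,z).round(4))
E
```

```text
baseR side [275.  218.6] [0.5039 0.0865 0.012 ]
baseL side [182.5 285.8] [0.5844 0.3755 0.012 ]
baseB side [207.5 297.2] [0.5182 0.3734 0.012 ]
baseR scene [270.2 213. ] [0.5028 0.0799 0.012 ]
baseT scene [257. 202.] [0.572  0.0868 0.012 ]
baseL scene [165.5 226.2] [0.5775 0.3728 0.012 ]
baseB scene [172.5 240. ] [0.5106 0.3748 0.012 ]
pinU side [208.9 233.1] [0.5425 0.3141 0.15  ]
pinU scene [188.5 183.2] [0.5468 0.3072 0.15  ]
pinL side [212.2 260.6] [0.5419 0.3132 0.06  ]
pinL scene [190.8 211.5] [0.5474 0.3069 0.06  ]
gH side [276.4 146.7] [ 0.5652 -0.03    0.142 ]
gF side [322.5 165.8] [ 0.4299 -0.0166  0.142 ]
gH scene [294.2 157.5] [ 0.5636 -0.0325  0.142 ]
gF scene [317.  178.5] [ 0.4294 -0.02    0.142 ]
gTongue side [333.1 191.9] [ 0.3937 -0.0148  0.073 ]
gTongue scene [322.  206.5] [ 0.3912 -0.018   0.073 ]
rackF side [309.7 211.1] [0.4384 0.0181 0.012 ]
rackF scene [301.2 220. ] [0.4323 0.0174 0.012 ]
rackL side [272.8 192.8] [0.5555 0.003  0.012 ]
rackL scene [284.5 198.8] [0.5501 0.0013 0.012 ]
```

View pics/wrist0.png

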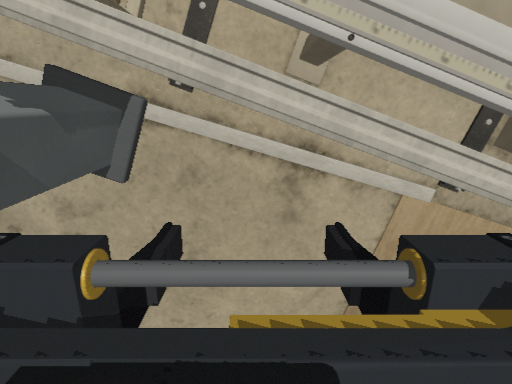

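The wrist picture shows nothing useful yet, only the floor and rail. The measurements agree with each other:
- **Stand:** centre about (0.543, 0.230), yaw about -2°, pins near (0.5445, 0.3105).
- **Gate:** centre about (0.497, -0.025), gate x heading about 174.6°, which is already about 90° open.

I'll approach with tool x opposite to gate x, so the wrist camera sits over the hinge.

step_arm --moves '[0, 0, 6.35, 0, 0, 0, 8.7, 0, 0, 6.35, 0, 0, 0, 8.7, 0, 0, 6.35, 0, 0, 0, 8.7, 0, 0, 6.35, 0, 0, 0, 8.7]'

```text
time: 0.48
eef_pos: [0.2136, -0.587, 0.2221]
eef_rot: [[0.995, -0.1, -0.0], [-0.1, -0.995, 0.001], [-0.0, -0.001, -1.0]]
wrist_force: [0.5, 0.4, 0.0]
opening: 1.0
grip_force: 0.0
```

step_arm --moves '[0, 0, 0, 1.21, -3.08, 0, 8.7, 0, 0, 0, 1.21, -3.08, 0, 8.7, 0, 0, 0, 1.21, -3.08, 0, 8.7, 0, 0, 0, 1.21, -3.08, 0, 8.7, 0, 0, 0, 1.21, -3.08, 0, 8.7, 0, 0, 0, 1.21, -3.08, 0, 8.7, 0, 0, 0, 1.21, -3.08, 0, 8.7, 0, 0, 0, 1.21, -3.08, 0, 8.7, 0, 0, 0, 1.21, -3.08, 0, 8.7, 0, 0, 0, 1.21, -3.08, 0, 8.7, 0, 0, 0, 1.21, -3.08, 0, 8.7, 0, 0, 0, 1.21, -3.08, 0, 8.7, 0, 0, 0, 1.21, -3.08, 0, 8.7, 0, 0, 0, 1.21, -3.08, 0, 8.7, 0, 0, 0, 1.21, -3.08, 0, 8.7, 0, 0, 0, 1.21, -3.08, 0, 8.7, 0, 0, 0, 1.21, -3.08, 0, 8.7, 0, 0, 0, 1.21, -3.08, 0, 8.7, 0, 0, 0, 1.21, -3.08, 0, 8.7, 0, 0, 0, 0, 0, 0, 8.7]'

```text
time: 2.15
eef_pos: [0.4996, -0.0219, 0.2226]
eef_rot: [[0.996, -0.089, 0.002], [-0.089, -0.996, 0.002], [0.002, -0.002, -1.0]]
wrist_force: [0.3, -0.4, 0.4]
opening: 1.003
grip_force: 0.0
```

Run:
```python
from h import *
import cv2
s=sense();i=vision.camera_info("wrist");im=vision.capture("wrist")
print(s["eef_pos"],s["eef_rot"].round(4).tolist(),s["wrist_force"],s["ft_torque"])
import pickle;pickle.dump(i,open("w1.pkl","wb"))
cv2.imwrite("pics/w1.png",im);cv2.imwrite("pics/w1b.png",cv2.resize(im,None,fx=1.56,fy=1.56,interpolation=cv2.INTER_CUBIC))
# predicted gate in image
G=tf(.4975,-.0247,np.radians(174.6),[[-70,-6,142],[-70,6,142],[70,6,142],[70,-6,142],[-86,0,134]])
print(proj(i,G).round(1)*1.56)
```

```text
[ 0.4996444  -0.02191058  0.22260813] [[0.996, -0.0893, 0.002], [-0.0893, -0.996, 0.002], [0.0018, -0.0022, -1.0]] [ 0.26493007 -0.36296159  0.35498765] [ 0.00534129 -0.00968767 -0.01440651]
[[389.688 183.3  ]
 [412.776 183.456]
 [409.032 421.2  ]
 [389.376 421.2  ]
 [401.388 151.32 ]]
```

View pics/w1b.png

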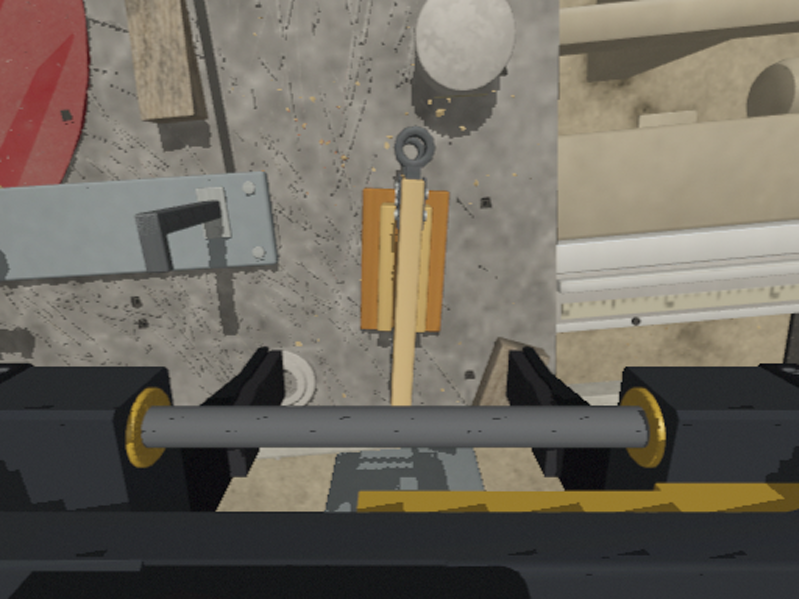

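The wrist picture shows the knuckle bore at (413, 148), the gate's top edge running from (413, 180) to (401, 405), and the keeper of the stand at left, about (180, 220). I'll refine the gate pose from these.

```bash
cat >> h.py <<'E'
def ray(i,p,z):
    k=i["intrinsics"];d=i["orientation"]@np.array([(p[0]-k[0,2])/k[0,0],-(p[1]-k[1,2])/k[1,1],-1]);return i["xyz"]+d*(z-i["xyz"][2])/d[2]
E
python3 - <<'E'
from h import *
import pickle,cv2
i=pickle.load(open("w1.pkl","rb"))
f=1.56
for n,p,z in [("knuckle",(413.5,148),.134),("hingeEnd",(413,180),.142),("low",(401,404),.142),("rackTL",(364,190),.012),("rackTR",(448,192),.012),("rackBL",(361,331),.012),("rackBR",(440,333),.012),("standTR",(265,173),.012),("standBR",(276,264),.012)]:
    print(n,ray(i,np.array(p)/f,z).round(4))
im=cv2.imread("pics/w1.png").astype(int)
for r in (130,160,190,220,250): 
    g=im[r,240:285].sum(1)//3; b=im[r,240:285]; print(r,(b[:,2]-b[:,0]).tolist())
E
```

```text
knuckle [ 0.5842 -0.0393  0.134 ]
hingeEnd [ 0.5683 -0.0375  0.142 ]
low [ 0.4394 -0.0202  0.142 ]
rackTL [ 0.5594 -0.0022  0.012 ]
rackTR [ 0.5518 -0.069   0.012 ]
rackBL [0.4402 0.0135 0.012 ]
rackBR [ 0.4322 -0.0552  0.012 ]
standTR [0.5794 0.0745 0.012 ]
standBR [0.5059 0.0778 0.012 ]
130 [105, 105, 107, 105, 96, 78, 76, 77, 77, 76, 76, 75, 62, 21, 4, -3, 22, 62, 73, 73, 75, 74, 73, 73, 74, 74, 74, 72, 72, 72, 69, 47, 44, 93, 97, 105, 104, 105, 106, 107, 106, 104, 106, 107, 109]
160 [106, 106, 96, 78, 85, 89, 89, 89, 88, 88, 81, 57, 56, 54, 47, 61, 73, 73, 74, 74, 75, 75, 73, 74, 74, 73, 73, 73, 71, 79, 90, 89, 88, 90, 87, 90, 108, 109, 104, 105, 107, 107, 108, 108, 105]
190 [106, 96, 77, 83, 88, 87, 88, 88, 88, 87, 87, 78, 51, 45, 62, 73, 75, 76, 75, 74, 73, 75, 74, 73, 74, 73, 72, 74, 82, 88, 89, 87, 86, 86, 99, 107, 107, 106, 106, 108, 108, 108, 105, 66, 17]
220 [13, 12, 7, 7, 7, 8, 8, 9, 8, 8, 4, 8, 57, 72, 74, 74, 74, 74, 74, 75, 74, 74, 74, 73, 72, 60, 13, 8, 8, 11, 13, 15, 15, 12, 12, 13, 14, 14, 13, 13, 13, 12, 11, 13, 13]
250 [11, 11, 13, 11, 13, 13, 13, 13, 14, 11, 17, 59, 74, 75, 74, 74, 75, 74, 74, 74, 74, 73, 73, 61, 24, 12, 12, 14, 15, 12, 12, 12, 12, 10, 12, 12, 13, 14, 14, 12, 12, 13, 31, 58, 45]
```

step_arm --moves '[0, 0, 2.2, 0, 0, 0, 8.7, 0, 0, 0, 0, 0.1, 1.91, 8.7, 0, 0, 0, 0, 0.1, 1.91, 8.7, 0, 0, 0, 0, 0.1, 1.91, 8.7, 0, 0, 0, 0, 0.1, 1.91, 8.7, 0, 0, 0, 0, 0.1, 1.91, 8.7, 0, 0, 0, 0, 0.1, 1.91, 8.7, 0, 0, 0, 0, 0, 0, 8.7, 0, 0, 0, 0, 0, 0, 8.7, 0, 0, 0, 0, 0, 0, 3]' --force 30

```text
time: 3.03
eef_pos: [0.4972, -0.0331, 0.1086]
eef_rot: [[0.991, -0.133, 0.001], [-0.133, -0.991, -0.0], [0.001, 0.0, -1.0]]
wrist_force: [0.1, 0.5, 0.2]
opening: 0.977
grip_force: 0.0
```

step_arm --moves '[0, 0, 0, 0, 0, 0, 0.5, 0, 0, 0, 0, 0, 0, 0.5, 0, 0, 0, 0, 0, 0, 0.5, 0, 0, 0, 0, 0, 0, 0.5, 0, 0, 0, 0, 0, 0, 0.5, 0, 0, 0, 0, 0, 0, 0.5, 0, 0, 0, 0, 0, 0, 0.5, 0, 0, 0, 0, 0, 0, 0.5]' --force 30

```text
time: 3.7
eef_pos: [0.4969, -0.0323, 0.108]
eef_rot: [[0.991, -0.132, -0.0], [-0.132, -0.991, -0.0], [-0.0, 0.0, -1.0]]
wrist_force: [0.3, -0.4, -0.2]
opening: 0.399
grip_force: 0.0
```

step_arm --moves '[0, 0, 0, 0.2, -0.42, 0, 3, 0, 0, 0, 0, 0, 0, 3, 0, 0, 0, 0, 0, 0, 0.5, 0, 0, 0, 0, 0, 0, 0.5, 0, 0, 0, 0, 0, 0, 0.5, 0, 0, 0, 0, 0, 0, 0.5, 0, 0, 0, 0, 0, 0, 0.5, 0, 0, 0, 0, 0, 0, 0.5]'

```text
time: 4.37
eef_pos: [0.4994, -0.0284, 0.1079]
eef_rot: [[0.991, -0.133, -0.0], [-0.133, -0.991, 0.0], [-0.0, -0.0, -1.0]]
wrist_force: [0.5, 1.5, -0.5]
opening: 0.135
grip_force: 30.0
```

step_arm --moves '[0, 0, 0, 0, 0, 0, 0.5, 0, 0, 0, 0, 0, 0, 0.5, 0, 0, 0, 0, 0, 0, 0.5, 0, 0, 0, 0, 0, 0, 0.5]'

```text
time: 4.7
eef_pos: [0.4994, -0.0284, 0.1079]
eef_rot: [[0.991, -0.133, -0.0], [-0.133, -0.991, 0.0], [-0.0, -0.0, -1.0]]
wrist_force: [-0.2, 1.6, -1.2]
opening: 0.137
grip_force: 30.0
```

```bash
python3 -c "
from station import sense
s=sense();print(s)"
```

```text
{'time': 4.7, 'joint_positions': array([-2.80671421e-01,  5.43173391e-01,  1.84735467e+00,  2.17318423e-04,
        7.51179314e-01,  1.42297575e+00]), 'joint_velocities': array([-0.0024801 , -0.00225008,  0.00020374, -0.00094408,  0.00133085,
       -0.00085321]), 'tau': array([-4.32308167e-01, -3.76393497e+01, -1.04342258e+01, -1.98096293e-01,
       -8.19912180e-02,  9.37077239e-04]), 'eef_pos': array([ 0.49944867, -0.02841426,  0.10792688]), 'eef_rot': array([[ 9.91167242e-01, -1.32617846e-01, -6.91404373e-05],
       [-1.32617833e-01, -9.91167231e-01,  1.74292148e-04],
       [-9.16439851e-05, -1.63583413e-04, -9.99999982e-01]]), 'wrist_force': array([-0.24823971,  1.58129841, -1.16844406]), 'ft_torque': array([ 0.30291854, -0.03723025,  0.05047312]), 'grip_force': 29.984047467587516, 'opening': 0.13712659538798047}
```

step_arm --moves '[0, 0, 0, 0, 0, -1, 0.5, 0, 0, 0, 0, 0, -2, 0.5, 0, 0, 0, 0, 0, -2.5, 0.5, 0, 0, 0, 0, 0, -2.5, 0.5, 0, 0, 0, 0, 0, -2.5, 0.5, 0, 0, 0, 0, 0, -1.5, 0.5, 0, 0, 0, 0, 0, 0, 0.5]'

```text
time: 5.28
eef_pos: [0.5015, -0.0292, 0.2316]
eef_rot: [[0.991, -0.132, 0.007], [-0.132, -0.991, -0.003], [0.008, 0.002, -1.0]]
wrist_force: [1.1, -0.2, -2.4]
opening: 0.134
grip_force: 30.0
```

step_arm --moves '[0, 0, -5.6, 0, 0, 0, 0.5, 0, 0, 0, -0.4, -1.4, 0, 0.5, 0, 0, 0, -0.7, -2.5, 0, 0.5, 0, 0, 0, -0.8, -2.8, 0, 0.5, 0, 0, 0, -0.8, -2.8, 0, 0.5, 0, 0, 0, -0.8, -2.8, 0, 0.5, 0, 0, 0, -0.8, -2.8, 0, 0.5, 0, 0, 0, -0.8, -2.8, 0, 0.5, 0, 0, 0, -0.8, -2.8, 0, 0.5, 0, 0, 0, -0.8, -2.8, 0, 0.5, 0, 0, 0, -0.8, -2.8, 0, 0.5, 0, 0, 0, -0.8, -2.8, 0, 0.5, 0, 0, 0, -0.8, -2.8, 0, 0.5, 0, 0, 0, -0.6, -2, 0, 0.5, 0, 0, 0, 0, 0, 0, 0.5, 0, 0, 0, 0, 0, 0, 0.5, 0, 0, 0, 0, 0, 0, 0.5, 0, 0, 0, 0, 0, 0, 0.5]'

```text
time: 6.78
eef_pos: [0.4142, 0.3126, 0.2273]
eef_rot: [[0.999, -0.036, -0.001], [-0.036, -0.999, -0.001], [-0.001, 0.001, -1.0]]
wrist_force: [0.7, -0.6, -3.5]
opening: 0.137
grip_force: 30.0
```

Run:
```python
from h import *
import cv2,pickle
s=sense();i=vision.camera_info("wrist");im=vision.capture("wrist")
pickle.dump((s,i),open("w2.pkl","wb"))
print(s["eef_pos"],s["eef_rot"].round(4).tolist(),s["wrist_force"],s["ft_torque"],s["opening"])
cv2.imwrite("pics/w2.png",im);c=im[0:300,90:490];cv2.imwrite("pics/w2b.png",cv2.resize(c,None,fx=2,fy=2,interpolation=cv2.INTER_CUBIC))
t=s["eef_pos"]+s["eef_rot"]@np.array([.0853,0,-.026]);print("knuckle top pred",t,(proj(i,t)-[90,0])*2)
print("pins pred",(proj(i,[[.5445,.3105,.15],[.5445,.3105,.06]])-[90,0])*2)
```

```text
[0.41424798 0.31256154 0.2273219 ] [[0.9993, -0.0362, -0.0014], [-0.0362, -0.9993, -0.0012], [-0.0013, 0.0012, -1.0]] [ 0.74192942 -0.58046743 -3.5301187 ] [-0.01394367  0.00982251 -0.03516659] 0.1367140938530386
knuckle top pred [0.49952761 0.30950485 0.25320878] [[325.48336386 175.10373909]]
pins pred [[318.41565279  61.11202294]
 [320.48238053 103.06982529]]
```

View pics/w2b.png

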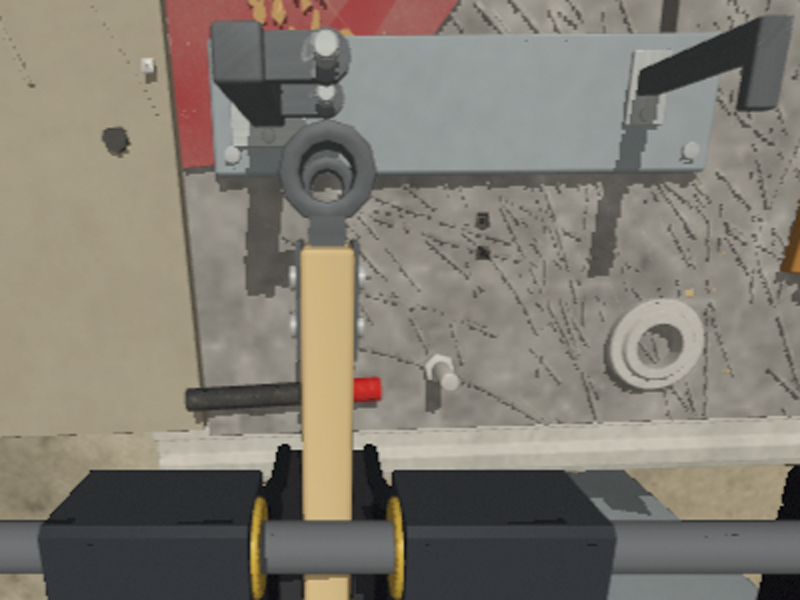

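The knuckle bore is at (328, 171), the upper pin tip at (327, 43) and the lower pin tip at (327, 93), all in the 2x crop. Now to triangulate them relative to the gate.

Run:
```python
from h import *
import pickle
s,i=pickle.load(open("w2.pkl","rb"))
f=lambda u,v:(u/2+90,v/2)
R,t=s["eef_rot"],s["eef_pos"]
for n,p,z in [("knTop",f(328,171),t[2]+.026),("knBottomBore",f(327,184),t[2]+.008),("pinU",f(327,43),.15),("pinL",f(327,92.5),.06),("bR",f(718,37),.012),("bRb",f(706,168),.012),("bL",f(216,174),.012)]:
    w=ray(i,p,z);print(n,w.round(4),"tool",(R.T@(w-t)).round(4))
```

```text
knTop [0.5004 0.3089 0.2533] tool [ 0.0861  0.0006 -0.0261]
knBottomBore [0.4983 0.3092 0.2353] tool [ 0.0841  0.0004 -0.0081]
pinU [0.5503 0.3071 0.15  ] tool [0.1363 0.0004 0.0771]
pinL [0.5493 0.307  0.06  ] tool [0.1354 0.0005 0.1671]
bR [0.5785 0.081  0.012 ] tool [0.1728 0.2252 0.2154]
bRb [0.5075 0.0772 0.012 ] tool [0.102  0.2316 0.2155]
bL [0.5148 0.3759 0.012 ] tool [ 0.0985 -0.0672  0.2151]
```

step_arm --moves '[0, 0, 0, 0, 0, 1.5, 0.5, 0, 0, 0, 0, 0, 1.5, 0.5, 0, 0, 0, 0, 0, 1.5, 0.5, 0, 0, 0, 0, 0, 1.5, 0.5, 0, 0, 0, 0, 0, 1, 0.5, 0, 0, 0, 0, 0, 0.5, 0.5, 0, 0, 0, 0, 0, 0, 0.5, 0, 0, 0, 1, 0, 0, 0.5, 0, 0, 0, 1, 0, 0, 0.5, 0, 0, 0, 1, 0, 0, 0.5, 0, 0, 0, 1, 0, 0, 0.5, 0, 0, 0, 0.7, 0, 0, 0.5, 0, 0, 0, 0.3, 0, 0, 0.5, 0, 0, 0, 0, 0, 0, 0.5, 0, 0, 0, 0, 0, 0, 0.5, 0, 0, 0, 0, 0, 0, 0.5, 0, 0, 0, 0, 0, 0, 0.5]'

```text
time: 8.25
eef_pos: [0.4637, 0.3119, 0.1528]
eef_rot: [[0.999, -0.035, -0.001], [-0.035, -0.999, -0.0], [-0.001, 0.0, -1.0]]
wrist_force: [0.4, -0.6, -3.8]
opening: 0.141
grip_force: 30.0
```

Run:
```python
from h import *
import cv2,pickle
s=sense();i=vision.camera_info("wrist");im=vision.capture("wrist")
pickle.dump((s,i),open("w3.pkl","wb"))
print(s["eef_pos"],s["eef_rot"].round(4).tolist(),s["wrist_force"],s["ft_torque"],s["opening"])
cv2.imwrite("pics/w3.png",im);c=im[30:150,190:350];cv2.imwrite("pics/w3b.png",cv2.resize(c,None,fx=5,fy=5,interpolation=cv2.INTER_CUBIC))
```

```text
[0.46368306 0.31191025 0.15284469] [[0.9994, -0.0348, -0.0009], [-0.0348, -0.9994, -0.0003], [-0.0009, 0.0003, -1.0]] [ 0.37326498 -0.60458981 -3.81464276] [0.01620309 0.0486724  0.01932167] 0.14054693714219443
```

View pics/w3b.png

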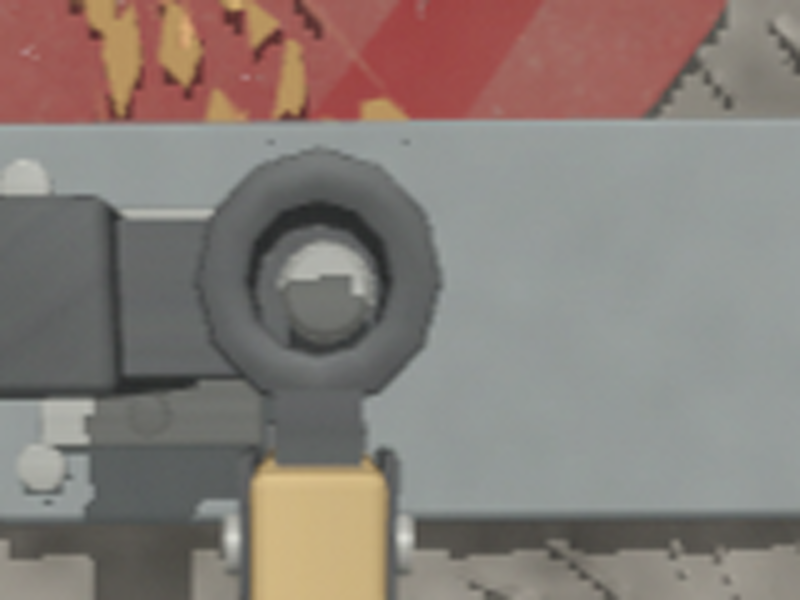

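Through the bore, centred at (320, 277) in the crop, the upper pin's tip shows at (325, 290), so the two are nearly aligned. I'll compute the residual.

Run:
```python
from h import *
import pickle,cv2
s,i=pickle.load(open("w3.pkl","rb"))
f=lambda u,v:(u/5+190,v/5+30)
R,t=s["eef_rot"],s["eef_pos"]
for n,p,z in [("knTopOuter",f(320,272),t[2]+.026),("boreTop",f(320,277),t[2]+.026),("pinU",f(325,290),.15)]:
    w=ray(i,p,z);print(n,w.round(4),"tool mm",(1000*R.T@(w-t)).round(2))
```

```text
knTopOuter [0.5502 0.3083 0.1788] tool mm [ 86.58   0.56 -26.08]
boreTop [0.5498 0.3084 0.1788] tool mm [ 86.16   0.56 -26.08]
pinU [0.5501 0.3077 0.15  ] tool mm [86.54  1.17  2.77]
```

step_arm --moves '[0, 0, 0, 0.03, 0.05, 0.2, 0.5, 0, 0, 0, 0, 0, 0.3, 0.5, 0, 0, 0, 0, 0, 0.3, 0.5, 0, 0, 0, 0, 0, 0.2, 0.5, 0, 0, 0, 0, 0, 0.1, 0.5, 0, 0, 0, 0, 0, 0.1, 0.5, 0, 0, 0, 0, 0, 0.1, 0.5, 0, 0, 0, 0, 0, 0, 0.5, 0, 0, 0, 0, 0, 0, 0.5]'

```text
time: 9.05
eef_pos: [0.4647, 0.3115, 0.1399]
eef_rot: [[0.999, -0.035, 0.0], [-0.035, -0.999, 0.0], [0.0, -0.0, -1.0]]
wrist_force: [-0.3, -1.0, -2.3]
opening: 0.136
grip_force: 30.0
```

step_arm --moves '[0, 0, 0, 0, 0, 0.1, 0.5, 0, 0, 0, 0, 0, 0.1, 0.5, 0, 0, 0, 0, 0, 0, 0.5, 0, 0, 0, 0, 0, 0, 0.5]'

```text
time: 9.38
eef_pos: [0.4647, 0.3114, 0.1379]
eef_rot: [[0.999, -0.035, -0.0], [-0.035, -0.999, -0.0], [-0.0, 0.0, -1.0]]
wrist_force: [-0.2, -0.4, -3.0]
opening: 0.138
grip_force: 30.0
```

step_arm --moves '[0, 0, 0, 0, 0, 0.1, 0.5, 0, 0, 0, 0, 0, 0.1, 0.5, 0, 0, 0, 0, 0, 0.1, 0.5, 0, 0, 0, 0, 0, 0.1, 0.5, 0, 0, 0, 0, 0, 0.1, 0.5, 0, 0, 0, 0, 0, 0.1, 0.5, 0, 0, 0, 0, 0, 0.1, 0.5, 0, 0, 0, 0, 0, 0.1, 0.5, 0, 0, 0, 0, 0, 0, 0.5, 0, 0, 0, 0, 0, 0, 0.5]'

```text
time: 10.22
eef_pos: [0.4647, 0.3114, 0.1299]
eef_rot: [[0.999, -0.035, -0.0], [-0.035, -0.999, -0.0], [-0.0, 0.0, -1.0]]
wrist_force: [-0.1, 0.1, -3.4]
opening: 0.135
grip_force: 30.0
```

step_arm --moves '[0, 0, 0, 0, 0, 0.1, 0.5, 0, 0, 0, 0, 0, 0.1, 0.5, 0, 0, 0, 0, 0, 0, 0.5, 0, 0, 0, 0, 0, 0, 0.5]'

```text
time: 10.55
eef_pos: [0.4646, 0.3114, 0.1279]
eef_rot: [[0.999, -0.035, -0.0], [-0.035, -0.999, -0.0], [-0.0, 0.0, -1.0]]
wrist_force: [-0.1, 0.5, -3.0]
opening: 0.13
grip_force: 30.0
```

Still free and 2 mm above seating. I'll ease down in half-millimetre rows.

step_arm --moves '[0, 0, 0, 0, 0, 0.05, 0.5, 0, 0, 0, 0, 0, 0.05, 0.5, 0, 0, 0, 0, 0, 0, 0.5, 0, 0, 0, 0, 0, 0, 0.5]'

```text
time: 10.88
eef_pos: [0.4647, 0.3114, 0.1269]
eef_rot: [[0.999, -0.035, -0.0], [-0.035, -0.999, -0.0], [-0.0, 0.0, -1.0]]
wrist_force: [-0.0, 0.8, -3.6]
opening: 0.135
grip_force: 30.0
```

step_arm --moves '[0, 0, 0, 0, 0, 0.05, 0.5, 0, 0, 0, 0, 0, 0.05, 0.5, 0, 0, 0, 0, 0, 0, 0.5, 0, 0, 0, 0, 0, 0, 0.5]'

```text
time: 11.22
eef_pos: [0.4647, 0.3114, 0.1259]
eef_rot: [[0.999, -0.035, -0.0], [-0.035, -0.999, 0.0], [-0.0, -0.0, -1.0]]
wrist_force: [0.0, -1.0, -2.4]
opening: 0.133
grip_force: 30.0
```

step_arm --moves '[0, 0, 0, 0, 0, 0.05, 0.5, 0, 0, 0, 0, 0, 0.05, 0.5, 0, 0, 0, 0, 0, 0, 0.5, 0, 0, 0, 0, 0, 0, 0.5]'

```text
time: 11.55
eef_pos: [0.4648, 0.3116, 0.1254]
eef_rot: [[0.999, -0.035, 0.001], [-0.035, -0.999, 0.0], [0.001, -0.0, -1.0]]
wrist_force: [-2.5, 0.9, 2.1]
opening: 0.137
grip_force: 30.0
```

Contact has switched to about 5 N of upward support at the expected seated height, so the gate is down. I'll hold briefly, then release.

step_arm --moves '[0, 0, 0, 0, 0, 0, 1.6, 0, 0, 0, 0, 0, 0, 2, 0, 0, 0, 0, 0, 0, 3, 0, 0, 0, 0, 0, 0, 4, 0, 0, 0, 0, 0, 0, 6, 0, 0, 0, 0, 0, 0, 6, 0, 0, 0, 0, 0, 0, 6, 0, 0, 0, 0, 0, 0, 6, 0, 0, 0, 0, 0, 0, 6, 0, 0, 0, 0, 0, 0, 6]' --force 10

```text
time: 12.38
eef_pos: [0.4647, 0.3115, 0.1249]
eef_rot: [[0.999, -0.035, -0.0], [-0.035, -0.999, 0.0], [-0.0, -0.0, -1.0]]
wrist_force: [-0.4, -0.3, 0.2]
opening: 0.668
grip_force: 0.0
```

Run:
```python
from h import *
import cv2,pickle
s=sense();i=vision.camera_info("wrist");im=vision.capture("wrist")
pickle.dump((s,i),open("w4.pkl","wb"))
print(s["eef_pos"],s["opening"],s["wrist_force"])
a=cv2.resize(im[20:320,60:460],None,fx=1,fy=1);b=vision.capture("side")[140:305,170:385]
b=cv2.resize(b,(400,300),interpolation=cv2.INTER_CUBIC)
cv2.imwrite("pics/w4b.png",np.hstack([a,b]))
```

```text
[0.4647134  0.31145607 0.1249397 ] 0.6679883894903589 [-0.35105225 -0.25649429  0.18687223]
```

View pics/w4b.png

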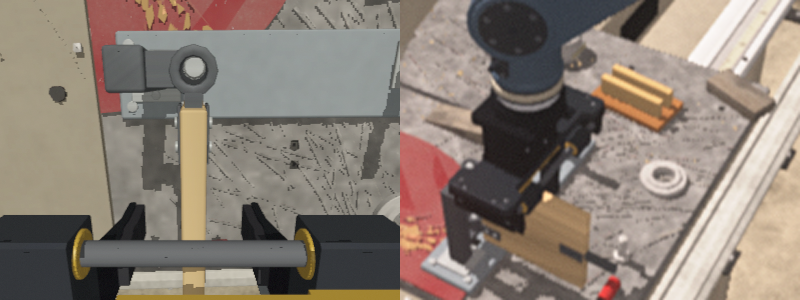

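The gate hangs on the pins, with the pin visible through the bore at (193, 67), and stands centred between the open fingers. I'll check the saw head's clearance before swinging.

Run:
```python
from h import *
for n,p in [("side",(200,45)),("side",(150,182)),("side",(180,150)),("side",(110,160)),("scene",(205,158)),("scene",(262,95)),("scene",(165,140))]:
    i=vision.camera_info(n);print(n,p,[ray(i,np.array(p,float),z).round(3).tolist() for z in (.1,.2,.3)])
```

```text
side (200, 45) [[1.122, -0.485, 0.1], [0.995, -0.316, 0.2], [0.869, -0.148, 0.3]]
side (150, 182) [[0.798, 0.204, 0.1], [0.711, 0.288, 0.2], [0.625, 0.371, 0.3]]
side (180, 150) [[0.811, 0.061, 0.1], [0.723, 0.162, 0.2], [0.635, 0.263, 0.3]]
side (110, 160) [[0.947, 0.187, 0.1], [0.842, 0.272, 0.2], [0.737, 0.357, 0.3]]
scene (205, 158) [[0.754, 0.179, 0.1], [0.57, 0.249, 0.2], [0.387, 0.319, 0.3]]
scene (262, 95) [[1.222, -0.288, 0.1], [0.959, -0.139, 0.2], [0.697, 0.01, 0.3]]
scene (165, 140) [[0.94, 0.252, 0.1], [0.725, 0.309, 0.2], [0.51, 0.367, 0.3]]
```

step_arm --moves '[0, 0, 0, 0, 0, 0, 2.6, 0, 0, 0, 0, 0, 0, 2.6, 0, 0, 0, 0, 0, 0, 2.6, 0, 0, 0, 0, 0, 0, 2.6, 0, 0, 0, 0, 0, 0, 2.6, 0, 0, 0, 0, 0, 0, 2.6]'

```text
time: 12.98
eef_pos: [0.4647, 0.3114, 0.1249]
eef_rot: [[0.999, -0.035, -0.0], [-0.035, -0.999, -0.0], [-0.0, 0.0, -1.0]]
wrist_force: [0.2, 0.3, 0.2]
opening: 0.342
grip_force: 0.0
```

The saw head's near corner triangulates to about x = 0.82, well clear of the gripper's path. Starting the swing with the fingers straddling the gate.

step_arm --moves '[0, 0, -2, 0.01, 0.3, 0, 2.6, 0, 0, -4, 0.02, 0.6, 0, 2.6, 0, 0, -4, 0.02, 0.6, 0, 2.6, 0, 0, -4, 0.02, 0.6, 0, 2.6, 0, 0, -4, 0.02, 0.6, 0, 2.6, 0, 0, -4, 0.02, 0.6, 0, 2.6, 0, 0, -4, 0.02, 0.6, 0, 2.6, 0, 0, -4, 0.02, 0.6, 0, 2.6, 0, 0, 0, 0, 0, 0, 2.6, 0, 0, 0, 0, 0, 0, 2.6]'

```text
time: 13.82
eef_pos: [0.4748, 0.2679, 0.125]
eef_rot: [[0.884, 0.467, 0.0], [0.467, -0.884, 0.0], [0.0, -0.0, -1.0]]
wrist_force: [0.7, -0.5, -0.7]
opening: 0.296
grip_force: 0.0
```

Run:
```python
from h import *
s=sense();R=s["eef_rot"];print("pin",(s["eef_pos"]+R@[.0862,.0008,0]).round(4),np.degrees(np.arctan2(R[1,0],R[0,0])),s["wrist_force"],s["opening"])
```

```text
pin [0.5514 0.3075 0.125 ] 27.838033226057917 [ 0.72005551 -0.45216331 -0.70683989] 0.2964781008210294
```

step_arm --moves '[0, 0, -4, 0.02, 0.6, 0, 2.6, 0, 0, -4, 0.02, 0.6, 0, 2.6, 0, 0, -4, 0.02, 0.6, 0, 2.6, 0, 0, -4, 0.02, 0.6, 0, 2.6, 0, 0, -4, 0.02, 0.6, 0, 2.6, 0, 0, -4, 0.02, 0.6, 0, 2.6, 0, 0, -4, 0.02, 0.6, 0, 2.6, 0, 0, -4, 0.02, 0.6, 0, 2.6, 0, 0, -4, 0.02, 0.6, 0, 2.6, 0, 0, -4, 0.02, 0.6, 0, 2.6, 0, 0, -4, 0.02, 0.6, 0, 2.6, 0, 0, -4, 0.02, 0.6, 0, 2.6, 0, 0, -3, 0.01, 0.45, 0, 2.6, 0, 0, 0, 0, 0, 0, 2.6, 0, 0, 0, 0, 0, 0, 2.6]'

```text
time: 15.07
eef_pos: [0.534, 0.2242, 0.1249]
eef_rot: [[0.193, 0.981, -0.0], [0.981, -0.193, 0.0], [0.0, -0.0, -1.0]]
wrist_force: [0.5, -0.7, -0.5]
opening: 0.3
grip_force: 0.0
```

Run:
```python
from h import *
import cv2
s=sense();R=s["eef_rot"];print("pin",(s["eef_pos"]+R@[.0862,.0008,0]).round(4),np.degrees(np.arctan2(R[1,0],R[0,0])),s["wrist_force"],s["opening"])
a=vision.capture("wrist");cv2.imwrite("pics/w5.png",a)
b=cv2.resize(vision.capture("scene")[145:265,155:315],(400,300),interpolation=cv2.INTER_CUBIC)
cv2.imwrite("pics/w5b.png",np.hstack([cv2.resize(a,(400,300)),b]))
```

```text
pin [0.5514 0.3086 0.1249] 78.85371994658179 [ 0.50902506 -0.72054272 -0.49084723] 0.2999035793205919
```

View pics/w5b.png

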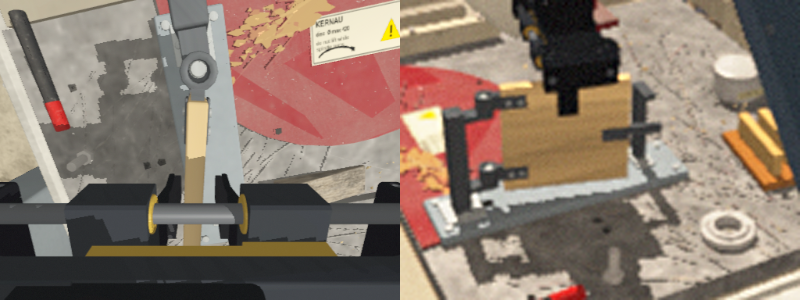

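The wrist view shows the gate following between the fingers, nearly along the base plate. The scene view shows the tongue coming up to the keeper below the lip. I'll continue slowly, watching the force.

step_arm --moves '[0, 0, -2, 0, 0.3, 0, 2.6, 0, 0, -2, 0, 0.3, 0, 2.6, 0, 0, -2, 0, 0.3, 0, 2.6, 0, 0, -2, 0, 0.3, 0, 2.6, 0, 0, -1, 0, 0.15, 0, 2.6, 0, 0, -1, 0, 0.15, 0, 2.6, 0, 0, 0, 0, 0, 0, 2.6]'

```text
time: 15.75
eef_pos: [0.549, 0.2222, 0.125]
eef_rot: [[0.018, 1.0, 0.0], [1.0, -0.018, 0.0], [0.0, 0.0, -1.0]]
wrist_force: [-0.4, 0.7, -0.3]
opening: 0.299
grip_force: 0.1
```

step_arm --moves '[0, 0, 0, 0, 0.1, 0, 2.6, 0, 0, 0, 0, 0.1, 0, 2.6, 0, 0, 0, 0, 0, 0, 2.6, 0, 0, 0, 0, 0, 0, 2.6]'

```text
time: 16.08
eef_pos: [0.551, 0.222, 0.1249]
eef_rot: [[0.018, 1.0, -0.0], [1.0, -0.018, -0.0], [-0.0, -0.0, -1.0]]
wrist_force: [0.5, 0.8, -0.3]
opening: 0.299
grip_force: 0.1
```

step_arm --moves '[0, 0, 0, 0, 0.1, 0, 2.6, 0, 0, 0, 0, 0.1, 0, 2.6, 0, 0, 0, 0, 0, 0, 2.6, 0, 0, 0, 0, 0, 0, 2.6]'

```text
time: 16.42
eef_pos: [0.5531, 0.222, 0.125]
eef_rot: [[0.018, 1.0, 0.0], [1.0, -0.018, 0.0], [0.0, 0.0, -1.0]]
wrist_force: [-0.9, 0.1, -0.1]
opening: 0.299
grip_force: 0.0
```

step_arm --moves '[0, 0, 0, 0, 0.1, 0, 2.6, 0, 0, 0, 0, 0.1, 0, 2.6, 0, 0, 0, 0, 0, 0, 2.6, 0, 0, 0, 0, 0, 0, 2.6]'

```text
time: 16.75
eef_pos: [0.5552, 0.222, 0.125]
eef_rot: [[0.018, 1.0, 0.0], [1.0, -0.018, 0.0], [0.0, 0.0, -1.0]]
wrist_force: [-0.1, -0.2, -0.4]
opening: 0.296
grip_force: 0.0
```

step_arm --moves '[0, 0, 0, 0, 0.05, 0, 2.6, 0, 0, 0, 0, 0.05, 0, 2.6, 0, 0, 0, 0, 0, 0, 2.6, 0, 0, 0, 0, 0, 0, 2.6]'

```text
time: 17.08
eef_pos: [0.5555, 0.222, 0.1249]
eef_rot: [[0.018, 1.0, -0.001], [1.0, -0.018, -0.0], [-0.0, -0.001, -1.0]]
wrist_force: [-1.2, 1.0, 1.0]
opening: 0.3
grip_force: 0.8
```

step_arm --moves '[0, 0, 0, 0, 0.05, 0, 2.6, 0, 0, 0, 0, 0.05, 0, 2.6, 0, 0, 0, 0, 0, 0, 2.6, 0, 0, 0, 0, 0, 0, 2.6]'

```text
time: 17.42
eef_pos: [0.5556, 0.2219, 0.1248]
eef_rot: [[0.018, 1.0, -0.003], [1.0, -0.018, -0.0], [-0.0, -0.003, -1.0]]
wrist_force: [-5.5, 0.1, 3.4]
opening: 0.3
grip_force: 2.7
```

The stop is reached at 5.5 N. I'll back off to centre the fingers, open them, then rise clear.

step_arm --moves '[0, 0, 0, 0, -0.1, 0, 2.6, 0, 0, 0, 0, -0.2, 0, 2.6, 0, 0, 0, 0, -0.4, 0, 2.6, 0, 0, 0, 0, -0.3, 0, 2.6, 0, 0, 0, 0, 0, 0, 4, 0, 0, 0, 0, 0, 0, 6, 0, 0, 0, 0, 0, 0, 6, 0, 0, 0, 0, 0, 0, 6, 0, 0, 0, 0, 0, 0, 6, 0, 0, 0, 0, 0, 0, 6, 0, 0, 0, 0, 0, -0.7, 6, 0, 0, 0, 0, 0, -1.5, 6, 0, 0, 0, 0, 0, -2, 6, 0, 0, 0, 0, 0, -2.5, 6, 0, 0, 0, 0, 0, -2.5, 6, 0, 0, 0, 0, 0, -1, 6, 0, 0, 0, 0, 0, 0, 6, 0, 0, 0, 0, 0, 0, 6, 0, 0, 0, 0, 0, 0, 6]'

```text
time: 19.0
eef_pos: [0.5459, 0.2218, 0.2256]
eef_rot: [[0.018, 1.0, -0.003], [1.0, -0.018, -0.001], [-0.001, -0.003, -1.0]]
wrist_force: [0.3, 0.3, 0.1]
opening: 0.689
grip_force: 0.0
```

Run:
```python
from h import *
import cv2
s=sense();i=vision.camera_info("wrist");im=vision.capture("wrist");cv2.imwrite("pics/w6.png",im)
print(s["eef_pos"],s["wrist_force"])
# gate top edges along the gate, z=.160; rows of samples at world y: columns of wood colour (R-B)
hsv=cv2.cvtColor(im,cv2.COLOR_BGR2HSV)
a=proj(i,[[.5506,.3077,.16]])[0]
print("pin px",a)
for y in (.285,.275,.265,.255,.245,.235,.225,.215):
    p=[proj(i,[[x,y,.16]])[0] for x in np.arange(.515,.58,.0005)]
    v=np.array([(lambda c:int(c[2])-int(c[0]))(im[int(round(q[1])),int(round(q[0]))]) if 0<=q[1]<384 and 0<=q[0]<512 else -99 for q in p])
    x=np.arange(.515,.58,.0005)[(v>55)]
    print(y,x.min().round(4) if len(x) else None,x.max().round(4) if len(x) else None,len(x))
```

```text
[0.54592108 0.22184731 0.22555181] [0.33384266 0.25595857 0.05383049]
pin px [258.03124827  93.66899453]
0.285 0.544 0.5795 38
0.275 0.544 0.5795 40
0.265 0.5435 0.5795 34
0.255 0.5425 0.554 24
0.245 0.5425 0.553 22
0.235 0.542 0.553 23
0.225 0.542 0.552 21
0.215 0.541 0.552 23
```

The gate's top edge slopes 2.5° in the world frame and the stand's own line about 2°, so the gate is shut to within about 1°. The arm is clear, so I'll hand in.

```bash
python3 -c "
from station import close_job
print(close_job())"
```

```text
the job is handed in; nothing more can be done
None
```

The gate is hung on both pins and swung shut against the keeper's stop, measured within about 1° of the stand's line. It was released with the arm clear, and the job was handed in at about 19 s of the 72 s allowed; no verdict came back.

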